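# Tip the binding posts out of the tilt-out hopper

### The arm

A 6-joint arm with a two-finger parallel gripper is mounted at the origin on the work surface. World frame = base frame: x ahead of the robot, y to its left, z up, the work surface at z = 0. Lengths are in m, angles in rad, forces in N, time in s.
With the tool pointing down it reaches from about 0.25 to 0.725 m from the base axis. Payload 4 kg.
Tool frame: the origin (TCP) lies at the centre of the arm's flange, where the gripper is bolted on; the fingertips stand 173 mm ahead of it and the grasp point (between the pads) lies 155 mm ahead of it; x points along the fingers, z is the direction in which the jaws open and shut, and the axes are right-handed (so a half turn about x gives the same grasp; the last joint's range is limited). The gripper opens to 85 mm and grips with 20 to 120 N. Pads are 22 mm wide; open, the fingers measure 114 mm over their backs; the gripper's body (76 mm by 85 mm) begins 54 mm behind the grasp point. The pads swing forward as they close: fully open they stand 13 mm farther back than shut.
Start: joints at [-1.212, 0.241, 0.005, 1.335, 0, 1.571], TCP at [0.176, -0.468, 0.405] pointing down, gripper open.
Joint ranges: [-2.72, 2.72], [-1.05, 1.87], [-1.09, 1.28], [-1.99, 2.15], [-1.42, 1.44], [-3.14, 3.14]. Speed limits (rad/s): [2.79, 2.79, 3.14, 3.14, 3.14, 3.14].

### API

Orientations are given as a unit quaternion [x, y, z, w].
In Python, from workcell import bot gives the robot as it stands.
- The arm moves only by the tool arm_command, never from a script. Its argument "moves" is one flat list of numbers, 7 for each row, row after row: the shift along the tool's x, y, z in m, then the turn, a rotation vector about the tool's x, y, z in rad, then the closure, from -1 (fully open) to 1 (shut). A call has 1 to 20 rows; each row shifts and turns the pose as measured when the row begins, along the tool's axes as they then stand; what a row does not reach is not made up. A row lasts 1/12 s, in which the tool goes at most 41.7 mm and 7.16 degrees, less where a joint would pass 70% of its speed; a pose out of reach is approached as far as the arm can. A call with a gripper value outside its range is refused whole. The fingers move at their own pace and stop on an object; the grip force is fixed at half the most. Time passes only in rows, so rows that do not move let the fingers close. It gives the time, the measured TCP pose, the force and the opening at its end, in the units of the state.
- bot.get_obs(): the state, without advancing time (a new reading comes with each control period).
- bot.camera(name): name is "scene" or "top" or "wrist"; returns the picture (384x512x3 uint8, red, green, blue); there is no depth.
- bot.get_calibration(name): a dict with "mtx" (3x3 intrinsics, pixels), "dist" ([k1, k2, p1, p2, k3] as OpenCV has them; the pictures are not rectified), "world_from_camera" (4x4, takes a point from camera to world coordinates); the wrist camera has in their place "mount" (4x4, takes a point from camera to tool coordinates, whose origin is the TCP and whose axes are the tool frame's). Camera axes: x right, y up, looking along -z (the intrinsics and any distortion apply to the point x, -y, -z); pixel columns grow to the right and rows downward; lengths in m; the calibration is good to about 2 mm. A picture is of the moment at which its call begins: read the wrist's pose just before it. get_calibration takes no time and is no camera call.
- bot.job_done(): hands the job in, once; it reports no verdict.
The state is a dict: "clock": time; "joint_pos": joint angles; "joint_vel": joint speeds; "tau": joint torques, N m; "eef_pos": TCP position; "tool_rot": TCP orientation; "ft_force": force on the tool from outside, world axes, zero at the start; "ft_torque": the same for the moment, N m; "grip_width": finger opening in m.
Only numpy, scipy, OpenCV 4.12 (cv2) and the standard library are available. Lean on these libraries where they do the work, as an engineer would, in place of code of your own. Each camera call takes 0.05 s, during which the arm holds its last target.

### The job

On the bookbinder's bench stand two tilt-out hoppers, a wide one and a narrow one. Take the wide hopper by its bar, pull it forward to its stop so that both brass binding posts tip out into the wooden tray at its foot, and leave it standing tipped at the stop. Leave the narrow hopper closed.

Things in the scene. Friction and masses are not known exactly. Their poses are not given: they have to be found in the camera images.
- wide_stand: fixed plywood stand, 176 mm wide. Origin on the bench below the hinge axis, mid-width; x to its back (away from the robot), y along the hinge, z up. Hinge: level, along y, at x 0, z 110 mm. Its tray is an open box, x -200 to 0, 6 mm walls 36 mm high; two cheeks to z 130 mm hold the hopper, an aluminium trough 126 mm wide, floor 70 mm deep behind the hinge, walls 45 mm high, front sloping at 40 degrees.
- wide_bar (a point): middle of the wide hopper's handle: a clear round steel bar 10 mm thick, along y, 74 mm between the two spreading side arms at its ends, 150 mm from the hinge axis. In the stand's frame (x, z): (-11, 260) mm when closed, swinging forward and down round the hinge to (-150, 110) mm at the stop. The point's axes tilt with the hopper; y along the bar.
- wide (a joint): tilt of the wide hopper, rad: 0 closed, growing as the bar is pulled forward (the stand's -x) and down, to the fixed stop at 1.5. The damped hinge needs 1 to 2 N at the bar. Let go below about 0.3 it falls shut, in mid-travel it may stay where it is, and from about 1.2 it sinks to the stop by itself; at the stop it stays. The posts slide out late in the travel.
- post1: one of two brass album binding posts, alike: a bar 10 mm thick and 48 mm long with an 18 mm round head, 5 mm thick, on each end; 30 to 55 g. Origin at its middle, own y axis along its length. It starts lying on the floor of the wide hopper.
- post2: one of two brass album binding posts, alike: a bar 10 mm thick and 48 mm long with an 18 mm round head, 5 mm thick, on each end; 30 to 55 g. Origin at its middle, own y axis along its length. It starts lying on the floor of the wide hopper.
- narrow (a joint): tilt of the narrow hopper (same build and height but 70 mm wide, holding two plain wooden dowels) in rad, 0 closed, 1.5 at its stop; it stands somewhere to the left or the right of the wide one. To be left closed.

How it is judged:
At the end, for the whole second after the job is handed in: The wide hopper is tipped to within about 11 degrees of its forward stop (joint above 1.3 of 1.5 rad), both brass posts lie at rest inside the tray of the wide hopper's stand, below its wall tops (post centres under 45 mm), and the narrow hopper is closed (under 0.15 rad) (value of joint wide above 1.3 rad and x of post1 in the frame of wide_stand between -0.2 and 0 m and y of post1 in the frame of wide_stand between -0.088 and 0.088 m and z of each of post1, post2 in the frame of wide_stand below 0.045 m and linear speed of each of post1, post2 below 0.03 m/s and x of post2 in the frame of wide_stand between -0.2 and 0 m and y of post2 in the frame of wide_stand between -0.088 and 0.088 m and value of joint narrow below 0.15 rad); the robot touches nothing.
It fails at once if the narrow hopper is tilted forward by more than 0.3 rad (value of joint narrow above 0.3 rad).
It also fails if it takes over 40 s, if anything falls off the work surface, if the arm or the gripper's body presses on something with over 40 N, if the wrist force passes 120 N, or if a joint passes its speed limit or range.

## Working session

There is one attempt and no reset: what is moved stays moved. The work goes in short steps, Python scripts to look and compute and a tool call to move; the robot and the scene stay as the last step left them, time stands still between calls to the robot, and variables do not carry over. Pictures are saved under pics/ and viewed, and the job is handed in when it is done.

Besides the shell and the picture viewer there is one more tool, called after "Emit:" as a command line: name --argument value ..., lists and objects as JSON in quotes. arm_command: Moves the arm, as the interface text tells. Its arguments: {"type":"object","properties":{"moves":{"type":"array"}},"required":["moves"]}

```bash
mkdir -p pics; ls
python3 - <<'E'
from workcell import bot
import cv2
for n in ["scene","top"]:
    im=bot.camera(n); cv2.imwrite(f"pics/{n}0.png",im[:,:,::-1])
    c=bot.get_calibration(n); print(n,c)
print(bot.get_calibration("wrist"))
print(bot.get_obs())
E
```

```text
pics
scene {'mtx': array([[438.36971324,   0.        , 252.41699946],
       [  0.        , 438.36971324, 197.93372507],
       [  0.        ,   0.        ,   1.        ]]), 'dist': array([0.00779707, 0.        , 0.        , 0.        , 0.        ]), 'world_from_camera': array([[-0.27176621, -0.82739642,  0.4914858 ,  1.05910168],
       [ 0.96223539, -0.22529485,  0.15279162,  0.1451484 ],
       [-0.01569002,  0.51444863,  0.85737765,  0.93955517],
       [ 0.        ,  0.        ,  0.        ,  1.        ]])}
top {'mtx': array([[410.4322521 ,   0.        , 255.14141674],
       [  0.        , 410.4322521 , 183.49614751],
       [  0.        ,   0.        ,   1.        ]]), 'dist': array([0.0123976, 0.       , 0.       , 0.       , 0.       ]), 'world_from_camera': array([[-0.00720571,  0.97858152, -0.20573355,  0.41667534],
       [-0.99996954, -0.00643469,  0.0044165 ,  0.00296515],
       [ 0.00299808,  0.2057591 ,  0.97859808,  1.13673126],
       [ 0.        ,  0.        ,  0.        ,  1.        ]])}
{'mtx': array([[319.11425033,   0.        , 253.00295824],
       [  0.     
[... 477 characters left out ...]
0000e+00,
         1.00000000e+00]])}
{'clock': 0.1, 'joint_pos': array([-1.21199373e+00,  2.41333835e-01,  3.85937152e-03,  1.33524271e+00,
        4.27638281e-05,  1.57079511e+00]), 'joint_vel': array([ 0.00027331, -0.00181591,  0.00151597,  0.00257202,  0.00230931,
        0.00108289]), 'tau': array([ 5.10685677e-04, -3.73137796e+01,  2.53010201e+01,  1.08721788e-02,
        1.00408583e-04,  3.25446784e-06]), 'eef_pos': array([ 0.17549419, -0.46792322,  0.40390375]), 'tool_rot': array([ 0.40315381,  0.58174516, -0.40235532,  0.58064599]), 'ft_force': array([1.06572068, 0.56675845, 0.46314859]), 'ft_torque': array([-0.00542516, -0.01853667, -0.02630605]), 'grip_width': 0.08558274978415337}
```

View pics/scene0.png

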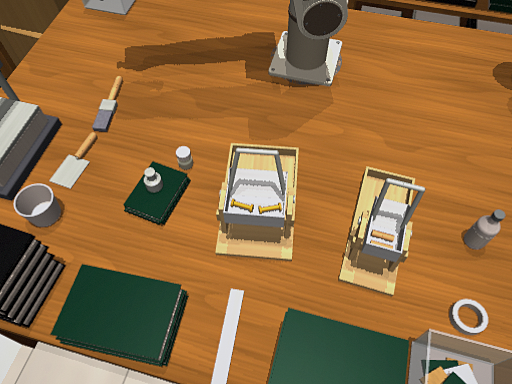

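View pics/top0.png

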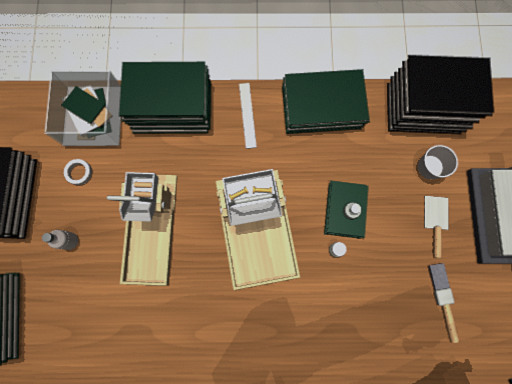

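The scene view shows the wide stand at about (258,200) with two brass posts, and the narrow one at about (385,235). In the top view the wide stand is at (258,230) and the narrow one at (150,225), so the narrow hopper is on the +y side. I'll enlarge both views to read the points.

Run:
```python
import cv2
a=cv2.imread("pics/top0.png")[155:295,200:320]; cv2.imwrite("pics/topz.png",cv2.resize(a,None,fx=4.2,fy=4.2,interpolation=cv2.INTER_CUBIC))
a=cv2.imread("pics/scene0.png")[135:265,205:315]; cv2.imwrite("pics/scz.png",cv2.resize(a,None,fx=4.5,fy=4.5,interpolation=cv2.INTER_CUBIC))
```

```text
(no output)
```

View pics/topz.png

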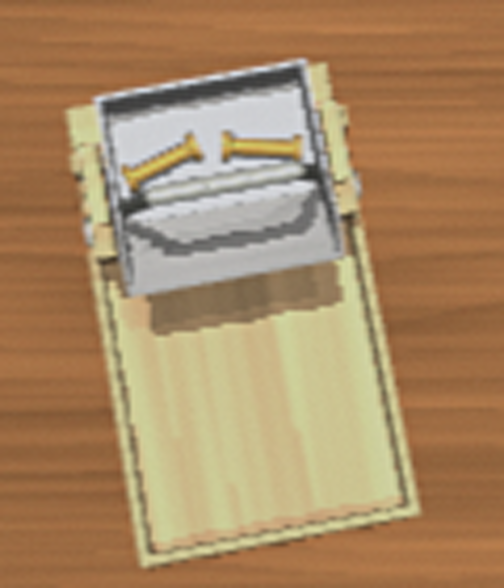

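View pics/scz.png

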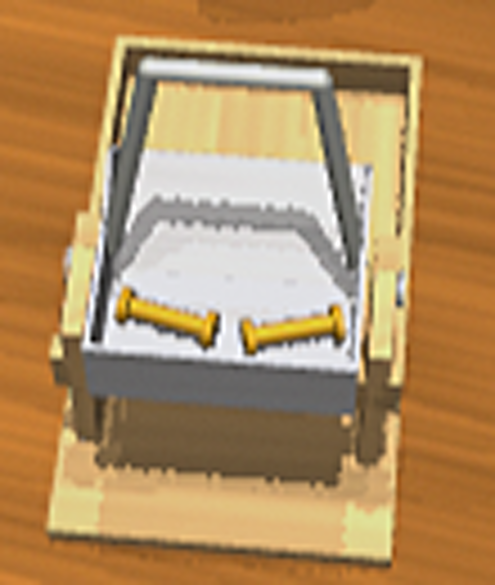

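```bash
cat > h.py <<'E'
import numpy as np,cv2
from workcell import bot
def ray(n,uv):
    c=bot.get_calibration(n);W=c["world_from_camera"]
    p=cv2.undistortPoints(np.array([[uv]],float),c["mtx"],c["dist"])[0,0]
    d=W[:3,:3]@np.array([p[0],-p[1],-1]);return W[:3,3],d/np.linalg.norm(d)
def onz(n,uv,z):
    o,d=ray(n,uv);return o+d*(z-o[2])/d[2]
def tri(a,b):
    A=[];o1,d1=ray("top",a);o2,d2=ray("scene",b)
    s=np.linalg.lstsq(np.c_[d1,-d2],o2-o1,rcond=None)[0]
    p,q=o1+s[0]*d1,o2+s[1]*d2;return (p+q)/2,np.linalg.norm(p-q)
E
python3 - <<'E'
from h import *
np.set_printoptions(precision=4,suppress=True)
t=lambda x,y:(200+(x+.5)/4.2-.5,155+(y+.5)/4.2-.5)
s=lambda x,y:(205+(x+.5)/4.5-.5,135+(y+.5)/4.5-.5)
R1=onz("top",t(143,565),.036);R2=onz("top",t(418,513),.036)
S1=onz("scene",s(422,60),.036);S2=onz("scene",s(118,40),.036)
print("tray front corners L,R top",R1,R2,"scene",S1,S2,np.linalg.norm(R1-R2),np.linalg.norm(S1-S2))
BL=tri(t(130,202),s(331,78));BR=tri(t(312,170),s(140,70));print("bar",BL,BR)
for P in [(s(331,78)),(s(140,70))]:print("scene bar z.26",onz("scene",P,.26))
for P in [t(130,202),t(312,170)]:print("top bar z.26",onz("top",P,.26))
for a,b in[(R1,R2),(S1,S2)]:
    y=(a-b);y[2]=0;y/=np.linalg.norm(y);x=np.array([y[1],-y[0],0]);o=(a+b)/2+.2*x
    print("yaw",np.arctan2(x[1],x[0]),"origin",o,"bar",o-.011*x,"stop",o-.15*x)
E
```

```text
tray front corners L,R top [0.3681 0.0558 0.036 ] [ 0.3982 -0.1152  0.036 ] scene [0.3656 0.0576 0.036 ] [ 0.3971 -0.1149  0.036 ] 0.17366758939263272 0.17528617863398444
bar (array([0.5591, 0.0483, 0.2641]), np.float64(0.007939829091926998)) (array([ 0.5744, -0.0391,  0.2596]), np.float64(0.00508390069972368))
scene bar z.26 [0.557  0.0438 0.26  ]
scene bar z.26 [ 0.5743 -0.0365  0.26  ]
top bar z.26 [0.5589 0.0524 0.26  ]
top bar z.26 [ 0.575  -0.0415  0.26  ]
yaw 0.17423576412022052 origin [0.5801 0.0049 0.036 ] bar [0.5693 0.003  0.036 ] stop [ 0.4324 -0.0211  0.036 ]
yaw 0.18058701605523692 origin [0.5781 0.0073 0.036 ] bar [0.5673 0.0053 0.036 ] stop [ 0.4305 -0.0197  0.036 ]
```

```bash
cat >> h.py <<'E'
from scipy.spatial.transform import Rotation as Ro, Slerp
np.set_printoptions(precision=4,suppress=True)
YAW=.177;O=np.array([.579,.006,0]);SX=np.array([np.cos(YAW),np.sin(YAW),0]);SZ=np.array([0,0,1.])
def Rt(th,s=1):
    x=np.sin(th)*SX-np.cos(th)*SZ; z=s*(np.cos(th)*SX+np.sin(th)*SZ); return Ro.from_matrix(np.c_[x,np.cross(z,x),z])
def bar(q):
    a=np.arctan2(11,150)+q; return O+.1504*(-np.sin(a)*SX+np.cos(a)*SZ)+np.array([0,0,.11])
def rows(p,R,pts,Rs):
    "nominal rows along way poses"
    for p1,R1 in zip(pts,Rs):
        print(np.round(R.inv().apply(p1-p),4),np.round((R.inv()*R1).as_rotvec(),4)); p,R=p1,R1
def now():
    o=bot.get_obs();return o,o["eef_pos"],Ro.from_quat(o["tool_rot"])
E
python3 - <<'E'
from h import *
o,p,R=now();print(R.as_matrix())
print(bar(0),bar(1.5))
for s in(1,-1):
    T=Rt(np.radians(40),s);print(s,(R.inv()*T).as_rotvec(),(R.inv()*T).magnitude())
    x=T.as_matrix()[:,0]
    print("pre",bar(0)-.235*x,"grasp",bar(0)-.155*x,"end",bar(1.5)-.155*x)
E
```

```text
[[-0.0006  0.9363  0.3512]
 [ 0.0018  0.3512 -0.9363]
 [-1.      0.     -0.0019]]
[0.5682 0.0041 0.26  ] [ 0.431  -0.0205  0.1096]
1 [-1.3289 -0.582   0.4822] 1.528824202794745
pre [ 0.4195 -0.0225  0.44  ] grasp [ 0.4701 -0.0135  0.3787] end [ 0.3329 -0.038   0.2284]
-1 [1.6722 0.5057 0.6104] 1.8505438275528459
pre [ 0.4195 -0.0225  0.44  ] grasp [ 0.4701 -0.0135  0.3787] end [ 0.3329 -0.038   0.2284]
```

Emit:
arm_command --moves '[-0.003,0.036,-0.005,-0.0925,0,0,-0.2,-0.003,0.036,-0.005,-0.0925,0,0,-0.2,-0.003,0.036,-0.005,-0.0925,0,0,-0.2,-0.003,0.036,-0.005,-0.0925,0,0,-0.2,-0.003,0.036,-0.005,-0.0925,0,0,-0.2,-0.003,0.036,-0.005,-0.0925,0,0,-0.2,-0.003,0.036,-0.005,-0.0925,0,0,-0.2,-0.003,0.036,-0.005,-0.0925,0,0,-0.2,-0.003,0.036,-0.005,-0.0925,0,0,-0.2,-0.003,0.036,-0.005,-0.0925,0,0,-0.2,-0.003,0.036,-0.005,-0.0925,0,0,-0.2]'

```text
clock: 1.02
eef_pos: [0.3972, -0.1456, 0.4315]
tool_rot: [0.06, 0.708, -0.055, 0.701]
ft_force: [0.7, 0.6, 0.2]
grip_width: 0.051
```

Run:
```python
from h import *
o,p,R=now();T=Rt(np.radians(40));x=T.as_matrix()[:,0]
print(p,o["joint_pos"],o["ft_force"],o["grip_width"])
print("to pre",R.inv().apply(bar(0)-.235*x-p),(R.inv()*T).as_rotvec())
print(R.as_matrix())
```

```text
[ 0.3972 -0.1456  0.4315] [-0.3529  0.0817 -0.1169  1.383   0.0047  1.3813] [0.6585 0.5609 0.2028] 0.0510130949477297
to pre [-0.0077  0.1251  0.0019] [-0.3295 -0.6998  0.111 ]
[[-0.0085  0.1627  0.9866]
 [ 0.0082  0.9866 -0.1627]
 [-0.9999  0.0067 -0.0097]]
```

Emit:
arm_command --moves '[-0.002,0.032,-0.002,-0.085,0,0,-0.2,-0.002,0.032,-0.002,-0.085,0,0,-0.2,-0.002,0.032,-0.002,-0.085,0,0,-0.2,-0.002,0.03,-0.002,-0.085,0,0,-0.2,0,0,0,0,-0.115,0,-0.2,0,0,0,0,-0.115,0,-0.2,0,0,0,0,-0.115,0,-0.2,0,0,0,0,-0.115,0,-0.2,0,0,0,0,-0.115,0,-0.2,0,0,0,0,-0.115,0,-0.2,0,0,0,0,0,0,-0.2]'

```text
clock: 1.93
eef_pos: [0.3906, -0.0039, 0.4364]
tool_rot: [-0.039, 0.418, 0.102, 0.902]
ft_force: [-1.3, -0.7, -0.8]
grip_width: 0.0512
```

```bash
cat > st.py <<'E'
from h import *
o,p,R=now();T=Rt(np.radians(40));x=T.as_matrix()[:,0]
print(p,o["joint_pos"],o["ft_force"],o["grip_width"])
print("to pre",R.inv().apply(bar(0)-.235*x-p),"to grasp",R.inv().apply(bar(0)-.155*x-p),(R.inv()*T).as_rotvec())
E
python3 st.py
python3 - <<'E'
from h import *
im=bot.camera("wrist");cv2.imwrite("pics/w1.png",im[:,:,::-1])
o,p,R=now();c=bot.get_calibration("wrist");M=c["mount"]
for y in(-.037,0,.037):
    b=bar(0)+y*np.cross(SZ,SX);q=M[:3,:3].T@(R.inv().apply(b-p)-M[:3,3])
    print(cv2.projectPoints(np.array([[q[0],-q[1],-q[2]]]),np.zeros(3),np.zeros(3),c["mtx"],c["dist"])[0].ravel())
E
```

```text
[ 0.3906 -0.0039  0.4364] [-0.0764 -0.2712 -0.5539  0.609   0.2008  1.3516] [-1.2783 -0.6722 -0.8367] 0.05119910583276891
to pre [ 0.0125 -0.0244  0.021 ] to grasp [ 0.0925 -0.0275  0.0205] [ 0.0228  0.005  -0.0388]
[276.7855 288.8146]
[278.727 244.164]
[280.8406 196.2251]
```

View pics/w1.png

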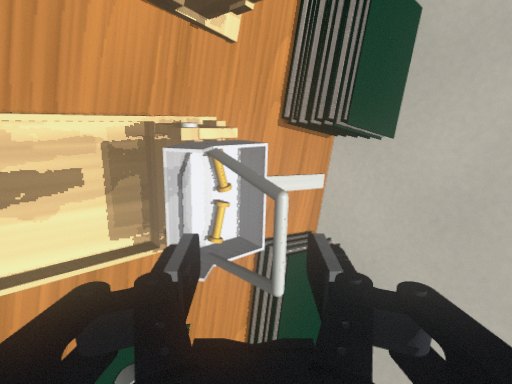

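The wrist view shows the bar from (281,193) to (278,292), within about 4 px of the predicted ends (281,196) and (277,289). The bar position holds, so I'm moving in.

Emit:
arm_command --moves '[0.01,-0.025,0.021,0.023,0.005,-0.039,-0.2,0,-0.003,0.003,0,0,0,-0.2,0.025,0,0,0,0,0,-0.2,0.025,0,0,0,0,0,-0.2,0,0,0,0,0,0,-0.2]'

```text
clock: 2.4
eef_pos: [0.4551, -0.0218, 0.4063]
tool_rot: [-0.038, 0.43, 0.078, 0.899]
ft_force: [-1.0, 0.6, -0.7]
grip_width: 0.0513
```

```bash
python3 st.py
```

```text
[ 0.4551 -0.0218  0.4063] [-0.0954 -0.1015 -0.4981  0.5134  0.1673  1.3588] [-0.983   0.6247 -0.7145] 0.05126268036489221
to pre [-0.0484  0.0054 -0.0063] to grasp [ 0.0316  0.0056 -0.0047] [-0.002  -0.0197  0.0025]
```

Emit:
arm_command --moves '[0.016,0.005,-0.005,0,-0.02,0,-0.2,0.015,0,0,0,0,0,-0.2,0,0,0,0,0,0,0.3,0,0,0,0,0,0,0.64,0,0,0,0,0,0,0.64,0,0,0,0,0,0,0.64]'

```text
clock: 2.9
eef_pos: [0.4721, -0.0141, 0.3801]
tool_rot: [-0.037, 0.427, 0.079, 0.9]
ft_force: [-0.2, -0.2, 0.2]
grip_width: 0.0151
```

```bash
python3 st.py;  python3 - <<'E'
from h import *
im=bot.camera("wrist");cv2.imwrite("pics/w2.png",im[:,:,::-1])
E
```

```text
[ 0.4721 -0.0141  0.3801] [-0.0725 -0.0445 -0.523   0.4227  0.156   1.378 ] [-0.2433 -0.2075  0.1746] 0.015130501852104579
to pre [-0.0802  0.0008 -0.0034] to grasp [-0.0002  0.0009 -0.0024] [-0.0021 -0.0135  0.0009]
```

View pics/w2.png

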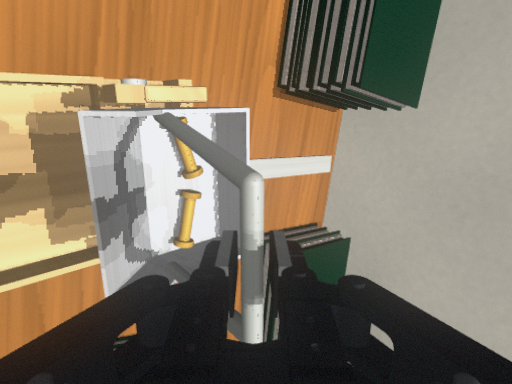

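The bar sits loosely between the fingers at (253,260). Next I work out the arc in tool axes.

```bash
cat > arc.py <<'E'
import sys
from h import *
o,p,R=now();x=R.as_matrix()[:,0];g=p+.155*x
d=g-O-np.array([0,0,.11]);a=np.arctan2(-d@SX,d[2]);r=np.hypot(d@SX,d[2])
print("q~",a-np.arctan2(11,150),"r",r,"F",o["ft_force"],"w",o["grip_width"],"rotTo",(R.inv()*Rt(np.radians(40))).as_rotvec())
for q in map(float,sys.argv[1:]):
    print(q,R.inv().apply(bar(q)-.155*Rt(np.radians(40)).as_matrix()[:,0]-p))
E
python3 arc.py .15 .3 .45 .6 .75
```

```text
q~ -0.003304309788481133 r 0.15076716765293172 F [ 0.1476 -0.6283 -0.3679] w 0.015240971225573077 rotTo [-0.0021 -0.0126  0.0011]
0.15 [-0.0115  0.0009 -0.0219]
0.3 [-0.02    0.0009 -0.0428]
0.45 [-0.0253  0.0008 -0.0647]
0.6 [-0.0273  0.0008 -0.0872]
0.75 [-0.0259  0.0007 -0.1097]
```

Finger clearance of about 2.5 mm is added along -z as lead.

Emit:
arm_command --moves '[-0.006,0,-0.011,0,0,0,0.64,-0.006,0,-0.011,0,0,0,0.64,-0.004,0,-0.011,0,0,0,0.64,-0.004,0,-0.011,0,0,0,0.64,-0.003,0,-0.011,0,0,0,0.64,-0.002,0,-0.011,0,0,0,0.64]'

```text
clock: 3.45
eef_pos: [0.4056, -0.0264, 0.3656]
tool_rot: [-0.039, 0.418, 0.079, 0.904]
ft_force: [1.0, 0.4, -0.0]
grip_width: 0.0151
```

```bash
python3 arc.py .3 .45 .6 .75 .9
python3 - <<'E'
from h import *
im=bot.camera("scene");cv2.imwrite("pics/s2.png",cv2.resize(im[100:280,170:430,::-1],None,fx=3,fy=3))
E
```

```text
q~ 0.43172624715147506 r 0.15710573656535146 F [ 1.049   0.4085 -0.0433] w 0.01509971614413054 rotTo [0.0019 0.0063 0.003 ]
0.3 [0.0118 0.0013 0.0187]
0.45 [ 0.0061  0.0014 -0.0031]
0.6 [ 0.0037  0.0014 -0.0255]
0.75 [ 0.0046  0.0015 -0.048 ]
0.9 [ 0.009   0.0015 -0.0701]
```

View pics/s2.png

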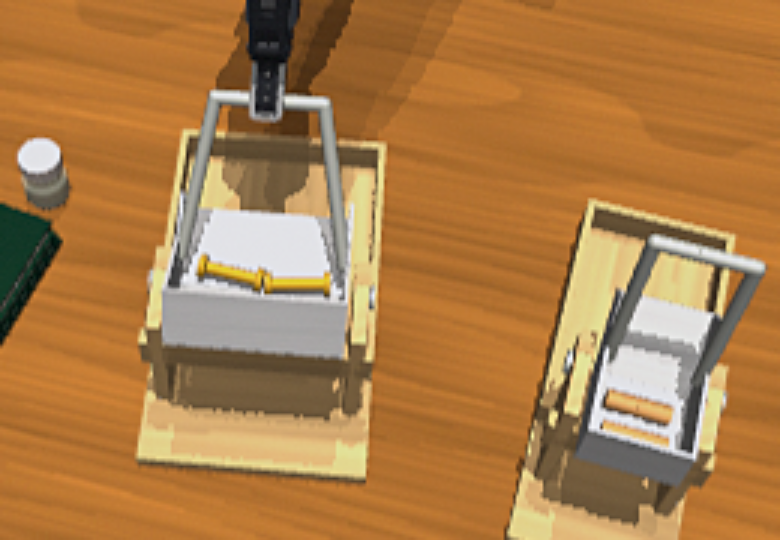

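The wide hopper is tilting, with the bar held at about (268,100) in the crop. The narrow one is still closed. Continuing.

Emit:
arm_command --moves '[0.003,0.001,-0.011,0,0,0,0.64,0.002,0,-0.011,0,0,0,0.64,0.001,0,-0.011,0,0,0,0.64,0.001,0,-0.011,0,0,0,0.64,0.001,0,-0.011,0,0,0,0.64,0.002,0,-0.011,0,0,0,0.64]'

```text
clock: 4.0
eef_pos: [0.3595, -0.0342, 0.3192]
tool_rot: [-0.04, 0.412, 0.078, 0.907]
ft_force: [0.5, 0.8, 0.5]
grip_width: 0.0156
```

```bash
python3 arc.py .9 1.05 1.2 1.35 1.5
```

```text
q~ 0.8464770126203126 r 0.15243992328134026 F [0.4779 0.761  0.4844] w 0.01555801224152877 rotTo [0.0034 0.0193 0.0073]
0.9 [ 0.0038  0.001  -0.0044]
1.05 [ 0.0112  0.0011 -0.0257]
1.2 [ 0.0216  0.0013 -0.0457]
1.35 [ 0.0349  0.0014 -0.0639]
1.5 [ 0.0507  0.0016 -0.0799]
```

Emit:
arm_command --moves '[0.004,0,-0.009,0,0.01,0,0.64,0.004,0,-0.01,0,0.005,0,0.64,0.005,0,-0.01,0,0,0,0.64,0.006,0,-0.01,0,0,0,0.64,0.006,0,-0.009,0,0,0,0.64,0.007,0,-0.009,0,0,0,0.64]'

```text
clock: 4.5
eef_pos: [0.3362, -0.0396, 0.2587]
tool_rot: [-0.041, 0.416, 0.076, 0.905]
ft_force: [-0.6, -0.0, 0.0]
grip_width: 0.0156
```

```bash
python3 arc.py 1.2 1.35 1.42 1.5;  python3 - <<'E'
from h import *
im=bot.camera("scene");cv2.imwrite("pics/s3.png",cv2.resize(im[100:280,170:430,::-1],None,fx=3,fy=3))
E
```

```text
q~ 1.2878833448781952 r 0.14938637917253025 F [-0.6102 -0.0153  0.0244] w 0.015568604639018702 rotTo [0.0044 0.0108 0.0116]
1.2 [-0.0084  0.002   0.0119]
1.35 [ 0.0051  0.0022 -0.0062]
1.42 [ 0.0122  0.0024 -0.0139]
1.5 [ 0.0211  0.0025 -0.022 ]
```

View pics/s3.png

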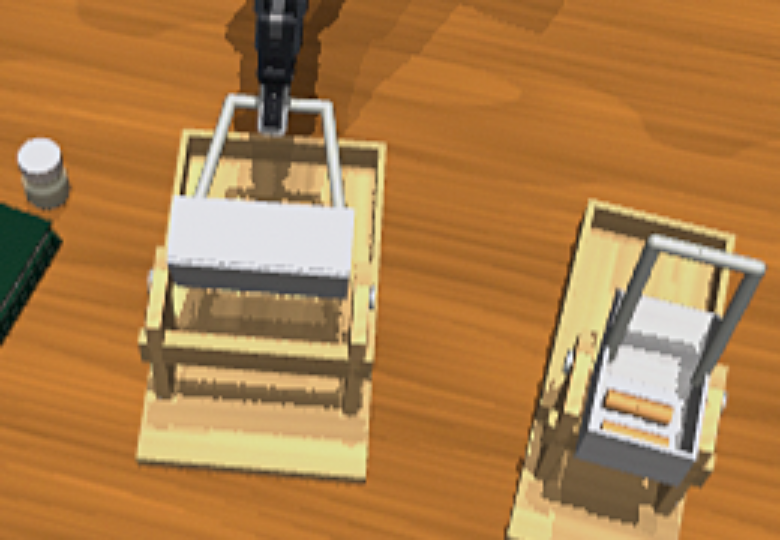

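The hopper is near 1.25, still caged by the fingers at about (272,115). I'll go to the stop.

Emit:
arm_command --moves '[0.007,0.001,-0.009,0,0,0,0.64,0.007,0.001,-0.008,0,0,0,0.64,0.007,0,-0.007,0,0,0,0.64,0.004,0,-0.003,0,0,0,0.64,0,0,0,0,0,0,0.64,0,0,0,0,0,0,0.64,0,0,0,0,0,0,0.64,0,0,0,0,0,0,0.64]'

```text
clock: 5.22
eef_pos: [0.3333, -0.0396, 0.2223]
tool_rot: [-0.042, 0.415, 0.075, 0.906]
ft_force: [-0.1, -1.4, -0.1]
grip_width: 0.0158
```

```bash
python3 arc.py 1.5;  python3 - <<'E'
from h import *
im=bot.camera("scene");cv2.imwrite("pics/s4.png",cv2.resize(im[100:280,170:430,::-1],None,fx=3,fy=3))
im=bot.camera("top");cv2.imwrite("pics/t4.png",cv2.resize(im[140:300,90:330,::-1],None,fx=3,fy=3))
E
```

```text
q~ 1.5330156954120775 r 0.14898187914077626 F [-0.105  -1.4033 -0.095 ] w 0.015796415497792607 rotTo [0.0041 0.0116 0.0137]
1.5 [-0.0047  0.0015  0.0039]
```

View pics/s4.png

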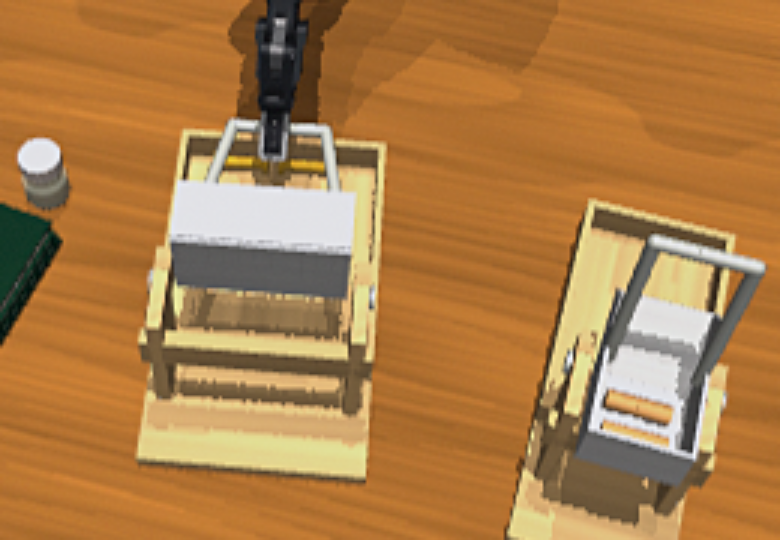

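View pics/t4.png

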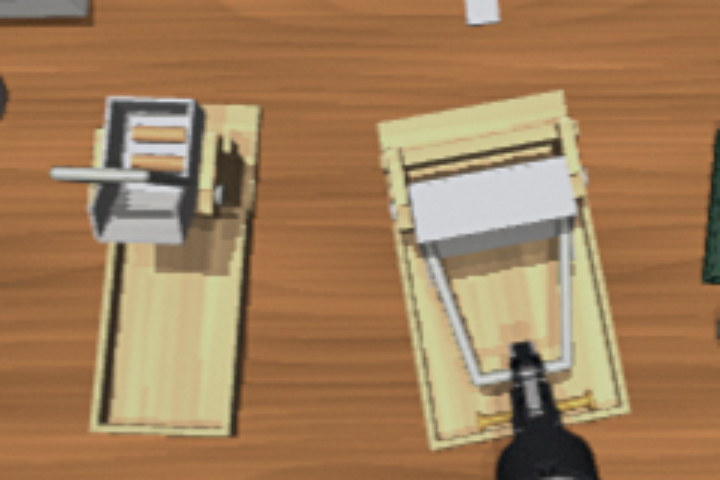

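Both posts lie in the tray near its front wall, at (485,420) and (580,403) in the top crop, and the hopper is at its stop. I'll open a little and withdraw along the tool axis.

Emit:
arm_command --moves '[0,0,0,0,0,0,0.3,0,0,0,0,0,0,0.3,-0.015,0,0,0,0,0,0.3,-0.02,0,0,0,0,0,0.3,-0.02,0,0,0,0,0,0.3,-0.02,0,0,0,0,0,0.3,-0.02,0,0,0,0,0,0.3,-0.02,0,0,0,0,0,0.3,-0.02,-0.03,0,0,0,0,0.3,-0.02,-0.03,0,0,0,0,0.3,0,-0.035,0,0,0,0,0.3,0,-0.035,0,0,0,0,0.3,0,-0.035,0,0,0,0,0.3,0,0,0,0,0,0,0.3,0,0,0,0,0,0,0.3]'

```text
clock: 6.57
eef_pos: [0.259, -0.2197, 0.3492]
tool_rot: [-0.051, 0.413, 0.081, 0.906]
ft_force: [0.2, 0.2, 0.1]
grip_width: 0.0299
```

Run:
```python
from h import *
im=bot.camera("scene");cv2.imwrite("pics/s5.png",cv2.resize(im[100:280,170:430,::-1],None,fx=3,fy=3))
im=bot.camera("top");cv2.imwrite("pics/t5.png",cv2.resize(im[140:300,90:330,::-1],None,fx=3,fy=3))
hsv=cv2.cvtColor(im,cv2.COLOR_RGB2HSV);m=cv2.inRange(hsv,(18,150,120),(30,255,255))
n,l,s,c=cv2.connectedComponentsWithStats(m)
for i in range(1,n):
    if s[i,4]>8:
        w=onz("top",c[i],.009)-O;print(c[i],s[i,4],"stand xy",w@SX,w@np.cross(SZ,SX))
```

```text
(no output)
```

View pics/s5.png

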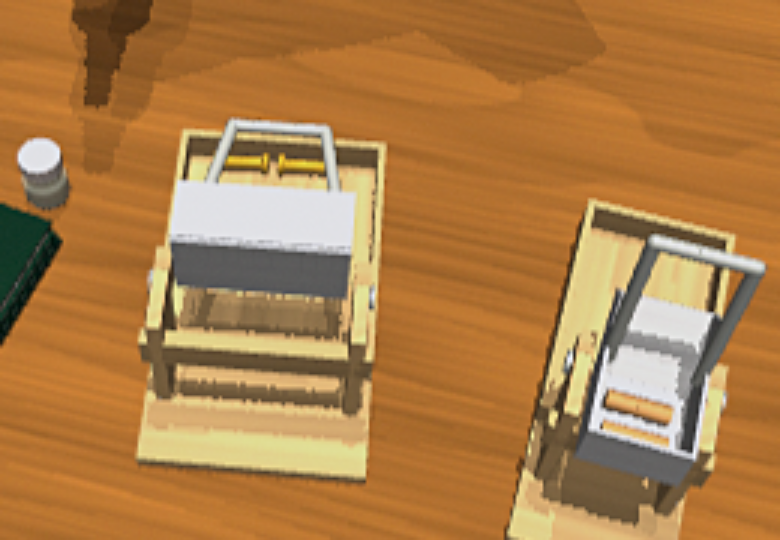

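View pics/t5.png

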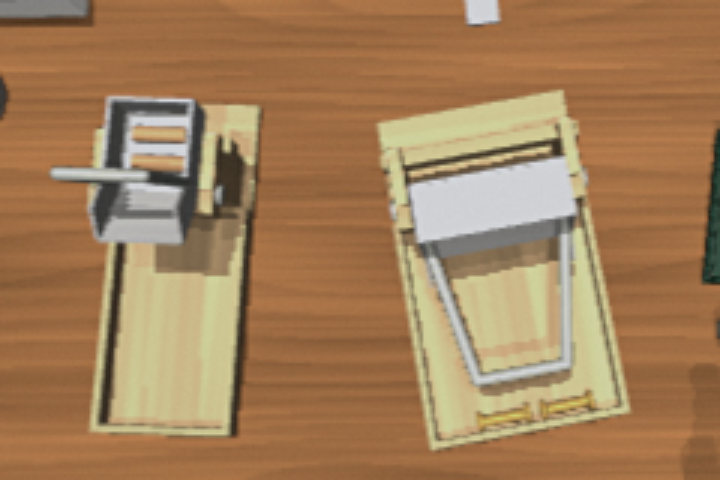

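Run:
```python
from h import *
Y=np.cross(SZ,SX)
for uv in [(503,415),(567,404)]:
    w=onz("top",(90+uv[0]/3,140+uv[1]/3),.015)-O;print("post stand x,y",w@SX,w@Y)
b,e=tri((90+525/3,140+372/3),(170+280/3,100+127/3));b-=O;print("bar x,y,z",b@SX,b@Y,b[2],e)
print(bot.get_obs()["ft_force"]);bot.job_done()
```

```text
post stand x,y -0.18389309297041176 0.01972746882246275
post stand x,y -0.18495348014394722 -0.03796352263337717
bar x,y,z -0.15167058788239837 -0.0010841579113385726 0.1121516428470059 0.005277298759378779
[0.2232 0.0394 0.893 ]
the job is handed in; nothing more can be done
```

I pulled the wide hopper forward by its bar to its stop. Both brass posts slid out into its tray, and I drew the gripper clear and handed the job in at about 6.7 s of the 40 s.

**Last checks, from the pictures:**
- **Wide hopper:** the bar measured at (-152, 112) mm in the stand's frame, against (-150, 110) mm at the stop.
- **Posts:** both lie on the tray floor by the front wall, at about x = -184, y = +20 mm and x = -185, y = -38 mm. They had not visibly moved between pictures.
- **Narrow hopper:** it looks closed and unmoved from the first picture to the last.
- **Forces:** the wrist force read about 1.6 N or less at every check, and the gripper is touching nothing.

**Checks that failed or disagreed:**
- The colour mask meant to find the posts at the end found nothing, so I read their positions by hand from the enlarged top view.
- The two camera rays for the bar missed each other by about 5 mm.
- Post height was not measured. I assumed 15 mm for the position reading, as they lie flat on the tray floor.

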